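# Refit the sprung roller in the mould feed stand

### The arm

A 6-joint arm with a two-finger parallel gripper is mounted at the origin on the work surface. World frame = base frame: x ahead of the robot, y to its left, z up, the work surface at z = 0. Lengths are in m, angles in rad, forces in N, time in s.
With the tool pointing down it reaches from about 0.325 to 0.875 m from the base axis. Payload 4.4 kg.
Tool frame: the origin (TCP) lies on the front face of the gripper's body, between the roots of the fingers; the fingertips stand 73 mm ahead of it and the grasp point (between the pads) lies 54 mm ahead of it; z points along the fingers, y is the line along which they close (so a half turn about z gives the same grasp; the last joint's range is limited). The gripper opens to 85 mm and grips with 20 to 120 N. Pads are 22 mm wide; open, the fingers measure 114 mm over their backs; the gripper's body (76 mm by 85 mm) begins 54 mm behind the grasp point. The pads swing forward as they close: fully open they stand 13 mm farther back than shut.
Start: joints at [1.121, 0.207, 1.542, -0, 1.393, -0.15], TCP at [0.17, 0.549, 0.304] pointing down, gripper open.
Joint ranges: [-2.73, 2.73], [-0.86, 2.22], [0.23, 2.46], [-1.11, 4.25], [0.08, 2.63], [-2.82, 2.82]. Speed limits (rad/s): [2.79, 2.79, 3.14, 3.14, 3.14, 3.14].

### API

Orientations are given as a unit quaternion [w, x, y, z].
In Python, from bench import manip gives the robot as it stands. Calls block until the motion is done:
- manip.move_to(position, orientation): joint-space move of the TCP to a pose.
- manip.move_linear(position, v=0.15, ori=None): straight line of the TCP; ori=None keeps the orientation; v is the mean speed in m/s.
- manip.move_j(angles): joint-space move.
- manip.move_gripper(opening, grasp_force=None): finger opening in m; grasp_force is the grip in N (None keeps the last); returns when the fingers have stopped.
- manip.sleep(seconds).
- manip.solve_ik(position, orientation): joint angles nearest the present ones, or None.
- manip.observe(): the state.
- manip.camera(name): name is "scene" or "top" or "wrist"; returns the picture (384x512x3 uint8, red, green, blue); there is no depth.
- manip.camera_params(name): a dict with "fx", "fy", "cx", "cy" (pixels), "rvec" (rotation vector, rad) and "tvec" (3), from world to camera coordinates, as OpenCV has them; the wrist camera has in their place "T_tool_cam" (4x4, takes a point from camera to tool coordinates, whose origin is the TCP and whose axes are the flange's). Camera axes: x right, y down, z forward; pixel columns grow to the right and rows downward; lengths in m; the calibration is good to about 2 mm. A picture is of the moment at which its call begins: read the wrist's pose just before it. camera_params takes no time and is no camera call.
A pose or a line that the arm cannot do raises manip.IKError and nothing moves.
- manip.hand_in(): hands the job in; it is judged then, once.
The state is a dict: "clock": time; "qpos": joint angles; "joint_velocities": joint speeds; "tau": joint torques, N m; "tool_pos": TCP position; "eef_rot": TCP orientation; "contact_force": force on the tool from outside, world axes, zero at the start; "ft_torque": the same for the moment, N m; "gripper_width": finger opening in m; "grasp_force": force on a finger pad.
Only numpy, scipy, OpenCV 4.12 (cv2) and the standard library are available. Lean on these libraries where they do the work, as an engineer would, in place of code of your own. Each camera call takes 0.05 s, during which the arm holds its last target. There are 200 camera calls.

### The job

Put the washed orange roller back into the mould feed stand: its sprung steel pin goes into the open groove of the tall cheek; press the pin in, lower the roller between the cheeks, then keep hold of it while the spring eases it into the recesses of both, and let go only when it is fully home and level. Treat the stand gently, feeling for its height, because its plastic cheeks must not be forced, and leave the other things on the bench alone.

Things in the scene. Friction and masses are not known exactly. Their poses are not given: they have to be found in the camera images.
- roller: Loose orange roller, 0.2 kg: tube 36 mm diameter, 135 mm long. Origin: tube centre, on the axis. Its y axis is the roller's axis, towards the sprung end (white band); it may be turned about y by any amount. Starts in the cradle, axis 50 mm above the bench. Grip mid-tube, fingers across it, about 70 N (it can still swivel in the grip).
- stub_tip (a point): End of the rigid dark steel stub, 12 mm diameter, 8 mm long, round-ended, at the roller's black-banded -y end; 75.5 mm from the roller's origin.
- pin_tip (a point): End of the roller's sprung steel pin: 10 mm diameter, hemispherical, on the axis at the white-banded +y end, 93.5 mm from the roller's origin when fully out (26 mm beyond the tube).
- pin (a joint): How far the sprung pin is pressed in, m: 0 = fully out, 0.020 = hard stop. Force 2 N at 0, plus 0.5 N per mm, 12 N at the stop. Reads about 0.002 when the roller is seated.
- stand: Feed stand, fixed: white base 150 x 230 x 10 mm, origin centre of its underside, z up, y along the seated roller's axis. Two slippery plastic cheeks 150 mm apart (inner faces at y = +75, -75 mm, 56 mm wide) share a bridge clamped at an unmeasured height: the seated roller's axis is at H = 70 to 100 mm above the bench, to be felt or seen. The cheeks crack above 35 N. Cross bar's top at H-32 mm.
- groove (a point): On the +y, tall cheek (top at H+52 mm): middle of the floor of its vertical groove, marked at 70 mm height whatever H is. Groove 16 mm wide, 4 mm deep (floor at stand x = 0, y = 79 mm), open at the top, ending at H-5 mm. At its foot a pocket, 16 mm wide, is 5 mm deeper (floor y = 84 mm, H-5 to H+10 mm, roof sloping up to H+20 mm): the pin springs out into it.
- socket (a point): -y, low cheek (flat top at H+16 mm, from y = -75 to -98 mm): stub socket's mouth at stand x = 0, y = -75 mm, marked at 70 mm height whatever H is. Socket 17 mm wide, from H-7 to H+8 mm, 10 mm deep; its lower lip bevelled at 45 degrees from H-9 mm. Seated: tube end against this cheek, stub in socket, pin in pocket, roller's origin at stand x = 0, y = -7.5 mm, height about H.
- cradle: Grey drying cradle, fixed: base 90 x 150 x 6 mm, origin centre of its underside; two V rests, 14 mm wide, 50 mm either side along its y axis, tops about 48 mm high. The roller lies along its y axis, sprung end to +y; the middle of the tube is free for the fingers.
- mould: Clear chocolate mould, 135 x 275 x 25 mm, lying flat; origin at the centre of its underside. Leave alone.
- heat_gun: Blue heat gun lying on its side, about 210 x 165 x 68 mm; origin under its barrel. Leave alone.
- jar: Amber jar with white cap, 56 mm diameter, 85 mm high; origin at the centre of its underside. Leave alone.
- scraper: Spatula lying on the bench, about 250 mm long; origin under it. Leave alone.
Things that resemble listed ones, but are neither listed nor needed, are in the scene too. Of the things shaped like the roller, the orange one is meant.

How it is judged:
On the way, in this order (a step that is already met when the one before it is completed fails the run):
1. the roller, held over the stand, has its pin pressed in by at least 8 mm against the tall cheek (value of joint pin above 0.008 m and contact force between roller and stand above 3 N and x of roller in the frame of stand between -0.02 and 0.02 m), for 0.1 s.
2. still held in the fingers, the roller has come home: stub in the socket, pin sprung out into the pocket (contact force between the fingers and roller above 1 N and value of joint pin below 0.0055 m and y of roller in the frame of stand between -0.0115 and -0.0045 m and x of roller in the frame of stand between -0.006 and 0.006 m and z of roller in the frame of stand between 0.062 and 0.108 m), for 0.1 s.
At the end, for the whole second after the job is handed in: The roller is let go, at rest in the stand: origin 5 to 10.5 mm to the low cheek's side of the middle (stub in socket), within 5 mm of the centre line, 65 to 104.5 mm above the bench, axis within 0.05 rad of the stand's, pin sprung out into the pocket (under 5 mm pressed in) (y of roller in the frame of stand between -0.0105 and -0.005 m and x of roller in the frame of stand between -0.005 and 0.005 m and z of roller in the frame of stand between 0.065 and 0.1045 m and angle between the y axis of roller and the y axis of stand, either way round below 0.05 rad and value of joint pin below 0.005 m and linear speed of roller below 0.02 m/s and contact force between the fingers and roller below 0.1 N); the robot touches nothing.
It fails at once if the stand is pressed with more than 35 N (contact force between stand and anything else above 35 N).
It fails at once if the mould is shifted by more than 30 mm (distance of mould from where it was at the start of the episode above 0.03 m).
It fails at once if the heat gun is shifted by more than 30 mm (distance of heat_gun from where it was at the start of the episode above 0.03 m).
It fails at once if the jar is shifted by more than 30 mm (distance of jar from where it was at the start of the episode above 0.03 m).
It fails at once if the scraper is shifted by more than 30 mm (distance of scraper from where it was at the start of the episode above 0.03 m).
It also fails if it takes over 72 s, if anything falls off the work surface, if the arm or the gripper's body presses on something with over 40 N, if the wrist force passes 120 N, or if a joint passes its speed limit or range.

## Working session

There is one attempt and no reset: what is moved stays moved. The work goes in short steps, each a Python script; the robot and the scene stay as the last script left them, time stands still between calls to the robot, and variables do not carry over. Pictures are saved under pics/ and viewed, at most 10 in all, crops included, and the job is handed in when it is done.

```bash
mkdir -p pics; ls; python3 - <<'E'
from bench import manip
import cv2
a=manip.camera("scene");b=manip.camera("top")
cv2.imwrite("pics/scene.png",a[:,:,::-1]);cv2.imwrite("pics/top.png",b[:,:,::-1])
for n in("scene","top","wrist"):print(manip.camera_params(n))
o=manip.observe();print(o)
E
```

```text
pics
{'fx': 347.464517258399, 'fy': 347.464517258399, 'cx': 247.42039026693215, 'cy': 195.39108796446845, 'rvec': array([ 1.91331097,  1.90636257, -0.5351779 ]), 'tvec': array([ 0.02535908, -0.40056599,  1.51405915])}
{'fx': 475.8441692353907, 'fy': 475.8441692353907, 'cx': 254.31465497834353, 'cy': 195.96514069858685, 'rvec': array([ 2.15830508, -2.1320914 ,  0.15779162]), 'tvec': array([-0.04510668,  0.50883435,  1.45728126])}
{'fx': 308.2773211552784, 'fy': 308.2773211552784, 'cx': 257.6315327457355, 'cy': 193.9830558270549, 'T_tool_cam': array([[ 2.01459410e-04, -9.64085923e-01, -2.65590461e-01,
         6.75357943e-02],
       [ 9.99999756e-01,  1.65228506e-05,  6.98556388e-04,
         1.13169610e-03],
       [-6.69080068e-04, -2.65590537e-01,  9.64085691e-01,
        -7.00747024e-02],
       [ 0.00000000e+00,  0.00000000e+00,  0.00000000e+00,
         1.00000000e+00]])}
{'clock': 0.1, 'qpos': array([ 1.12052623e+00,  2.07344739e-01,  1.54285933e+00, -7.90545333e-06,
        1.39351878e+00, -1.50514424e-01]), 'joint_velocities': array([ 0.00092855, -0.00092341, -0.00467295, -0.00157666, -0.00267961,
        0.00023656]), 'tau': array([-1.00127978e-03, -3.84090650e+01, -2.92549288e+01, -2.92958102e-04,
        4.86896024e-03, -2.25472360e-05]), 'tool_pos': array([0.16956495, 0.54884571, 0.3028132 ]), 'eef_rot': array([-3.11442150e-04,  1.49316562e-01,  9.88788870e-01, -1.01855737e-03]), 'contact_force': array([ 0.11691716,  0.0993977 , -0.23821379]), 'ft_torque': array([-0.04328413,  0.03469903, -0.0342312 ]), 'grasp_force': 0.0, 'gripper_width': 0.08539935873803593}
```

View pics/scene.png

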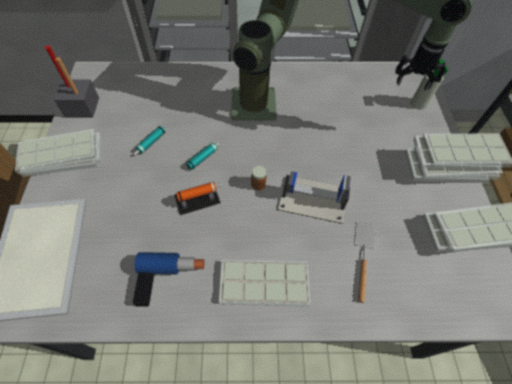

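View pics/top.png

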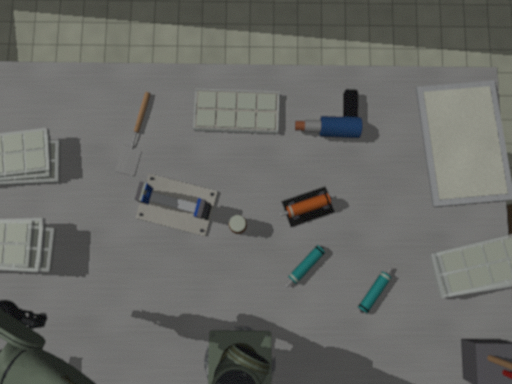

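The orange roller is at top (307,205), lying in the black-based cradle. The teal ones at (307,265) and (374,292) are decoys of the wrong colour. The stand is at top (177,205) with the jar close by at (237,223). Next I'll enlarge the cradle and the stand.

```bash
python3 - <<'E'
import cv2,numpy as np
t=cv2.imread("pics/top.png");s=cv2.imread("pics/scene.png")
r=lambda im,x,y,w,h:cv2.resize(im[y:y+h,x:x+w],(400,300),interpolation=cv2.INTER_CUBIC)
g=np.vstack([np.hstack([r(t,125,165,100,75),r(t,260,165,100,75)]),np.hstack([r(s,265,157,100,75),r(s,150,160,100,75)])])
cv2.imwrite("pics/crop.png",g)
E
```

```text
(no output)
```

View pics/crop.png

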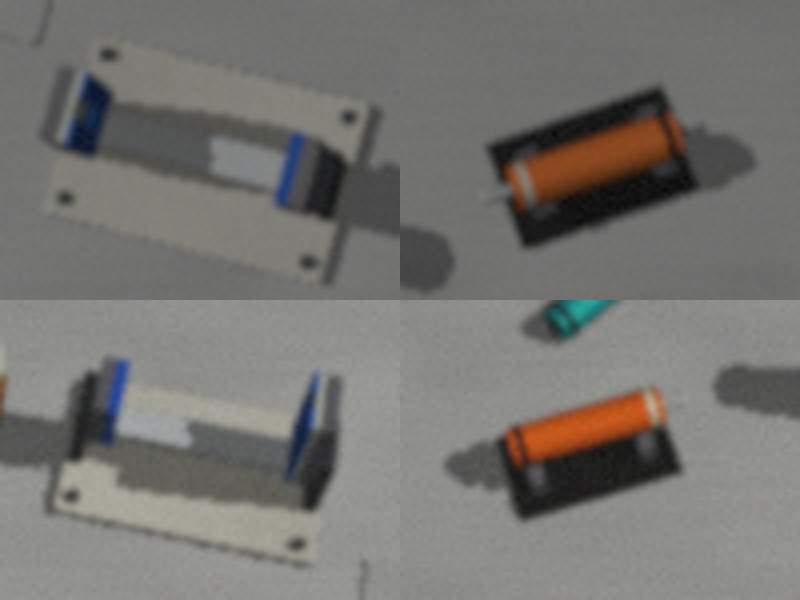

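The crop shows the orange roller with its white band and pin on the left (top px ~(391,172)/(382,213)), so world +y, and its black band on the right. The stand's tall cheek is on the left at top px ~(145,194) and the low cheek with the wide top is on the right at ~(204,209). Both +y axes point roughly to world +y.

```bash
cat > h.py <<'E'
from bench import manip
import numpy as np, cv2
from scipy.spatial.transform import Rotation as R
def ray(name,px,tp=None,q=None):
    p=manip.camera_params(name)
    K=np.array([[p['fx'],0,p['cx']],[0,p['fy'],p['cy']],[0,0,1]])
    d=np.linalg.inv(K)@np.array([px[0],px[1],1.])
    if name=='wrist':
        T=p['T_tool_cam'];Rt=R.from_quat([q[1],q[2],q[3],q[0]]).as_matrix()
        return Rt@T[:3,3]+tp, Rt@T[:3,:3]@d
    Rm=cv2.Rodrigues(p['rvec'])[0]
    return -Rm.T@p['tvec'],Rm.T@d
def onz(name,px,z,tp=None,q=None):
    o,d=ray(name,px,tp,q);return o+d*(z-o[2])/d[2]
def down(yaw,tilt=0.):
    # tool z down, tool y at world angle yaw; 
    y=np.array([np.cos(yaw),np.sin(yaw),0]);z=np.array([0,0,-1.]);x=np.cross(y,z)
    r=R.from_matrix(np.c_[x,y,z])
    a,b,c,w=r.as_quat();return np.array([w,a,b,c])
E
python3 - <<'E'
from h import *
c=lambda x,y,ox,oy:(ox+x/4,oy+y/4)
H=[onz('top',c(x,y,125,165),.01) for x,y in[(108,54),(348,117),(65,198),(308,262)]]
H=np.array(H);print(H.round(4),'centre',H.mean(0).round(4))
u=(H[0]+H[2]-H[1]-H[3]);print('yaw y axis',np.arctan2(u[1],u[0]),np.linalg.norm(u)/2)
t=cv2.imread('pics/top.png');hsv=cv2.cvtColor(t,cv2.COLOR_BGR2HSV)
m=cv2.inRange(hsv,(5,150,80),(18,255,255));m[:,:270]=0;m[:,345:]=0;m[:180]=0;m[235:]=0
pts=cv2.findNonZero(m);r=cv2.minAreaRect(pts);print(r,len(pts))
B=np.array([onz('top',p,.058) for p in cv2.boxPoints(r)]);print(B.round(4),B.mean(0).round(4))
for q in range(4):print(np.linalg.norm(B[q]-B[q-1]),np.arctan2(*(B[q]-B[q-1])[[1,0]]))
print(onz('top',(237.5,223.5),.085))
o=manip.observe();e=o['eef_rot'];print(R.from_quat([e[1],e[2],e[3],e[0]]).as_matrix().round(2))
E
```

```text
[[0.5661 0.2909 0.01  ]
 [0.5173 0.0966 0.01  ]
 [0.4494 0.32   0.01  ]
 [0.4009 0.1254 0.01  ]] centre [0.4834 0.2082 0.01  ]
yaw y axis 1.3254368131468521 0.2004215334477145
((308.10003662109375, 204.30001831054688), (10.751745223999023, 44.27189254760742), 71.56504821777344) 404
[[ 0.4755 -0.1353  0.058 ]
 [ 0.5209 -0.2654  0.058 ]
 [ 0.4891 -0.2756  0.058 ]
 [ 0.444  -0.1458  0.058 ]] [ 0.4824 -0.2055  0.058 ]
0.033229141431839755 0.32301256915642496
0.1378271147911741 -1.2354756594000484
0.03338447323763829 -2.8316077130771338
0.137390441376596 1.9050460712618906
[0.41780048 0.01073553 0.085     ]
[[-0.96  0.3  -0.  ]
 [ 0.3   0.96 -0.  ]
 [ 0.   -0.   -1.  ]]
```

```bash
python3 - <<'E'
from h import *
import json
yaw=1.3254;u=np.array([np.cos(yaw),np.sin(yaw),0]);C=np.array([.4834,.2082,0])
log={}
def shot(n):
    o=manip.observe();im=manip.camera('wrist');cv2.imwrite(f'pics/{n}.png',im[:,:,::-1])
    log[n]=[o['tool_pos'].tolist(),o['eef_rot'].tolist()];return im
q=down(yaw-np.pi/2)
print(manip.solve_ik(C+[0,0,.27],q),manip.solve_ik(C+[0,0,.27],down(yaw+np.pi/2)))
manip.move_to(C+u*0.0+[0,0,.27],q);a=shot('s0')
manip.move_linear(C-u*.12+[0,0,.27],v=.2);b=shot('s1')
y2=1.905;q2=down(y2-np.pi/2)
manip.move_to(np.array([.4824,-.2055,.25]),q2);c=shot('r0')
json.dump(log,open('log.json','w'));print(manip.observe()['clock'])
cv2.imwrite('pics/wr.png',cv2.resize(np.hstack([a,b]),(800,300))[:,:,::-1])
E
```

```text
[ 2.42171170e-01  1.34466095e-01  1.69811461e+00 -4.44089210e-16
  1.30901195e+00  4.87567496e-01] [ 2.42171170e-01  1.34466095e-01  1.69811461e+00 -4.44089210e-16
  1.30901195e+00 -2.65402516e+00]
3.85
```

View pics/s0.png

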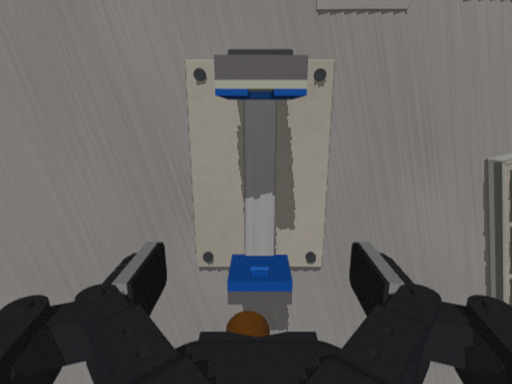

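View pics/s1.png

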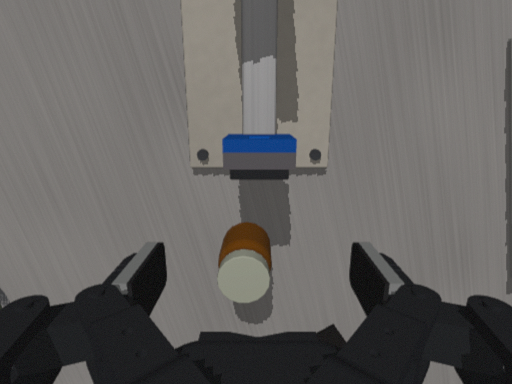

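View pics/r0.png

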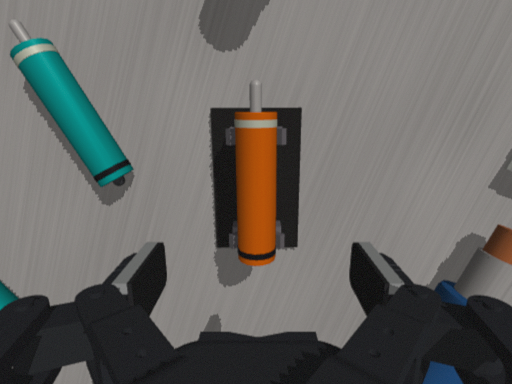

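s0 shows the tall cheek across rows 50-98 with its groove at px ~(261,95), and the low cheek at rows 256-302. s1 shows the low cheek at rows 134-178 and the jar at (245,270). r0 shows the orange roller centred at about (257,188), white band and pin up (+y), with the tube middle free. Next I'll enlarge the cheeks to measure the edges.

```bash
python3 - <<'E'
from h import *
import json
L=json.load(open('log.json'))
a=cv2.imread('pics/s0.png');b=cv2.imread('pics/s1.png');r0=cv2.imread('pics/r0.png')
z=lambda im,x,y,w,h,k=4:cv2.resize(im[y:y+h,x:x+w],None,fx=k,fy=k,interpolation=cv2.INTER_NEAREST)
g=np.zeros((460,800,3),np.uint8)
A=z(a,205,45,100,60);g[:240,:400]=A
g[:220,400:]=z(a,210,250,100,55);g[240:,:400]=z(b,210,128,100,55)
cv2.imwrite('pics/edges.png',g)
# holes
def holes(im,name,boxes):
    gr=cv2.cvtColor(im,cv2.COLOR_BGR2GRAY);out=[]
    for x,y in boxes:
        w=gr[y-9:y+10,x-9:x+10];m=(w<80).astype(np.uint8);n,l,s,c=cv2.connectedComponentsWithStats(m)
        i=l[9,9] or 1+np.argmax(s[1:,4]);p=c[i]+[x-9,y-9];out.append(onz('wrist',p,.01,*map(np.array,L[name])));print(p,s[i,4])
    return np.array(out)
P=holes(a,'s0',[(200,75),(320,75),(208,257),(310,257)]);print(P.round(4),P.mean(0).round(4))
for i,j in((0,1),(2,3),(2,0),(3,1)):
    d=P[j]-P[i];print(np.linalg.norm(d).round(4),np.arctan2(d[1],d[0]).round(4))
Q=holes(b,'s1',[(203,155),(315,155)]);print(Q.round(4))
hsv=cv2.cvtColor(r0,cv2.COLOR_BGR2HSV);m=cv2.inRange(hsv,(5,150,60),(18,255,255));m[:,:225]=0;m[:,290:]=0
ys,xs=np.nonzero(m);print('orange rows',ys.min(),ys.max())
C=[]
for r in (135,190,240):
    k=xs[ys==r];p=onz('wrist',((k.min()+k.max())/2,r),.05,*map(np.array,L['r0']));C.append(p);print(r,k.min(),k.max(),p.round(4))
d=C[0]-C[2];print('yaw',np.arctan2(d[1],d[0]))
E
```

```text
[199.46456693  74.72440945] 127
[319.47286822  74.97674419] 129
[207.86206897 256.95402299] 87
[310.25581395 257.1627907 ] 86
[[0.4514 0.3218 0.01  ]
 [0.5683 0.2925 0.01  ]
 [0.4027 0.1267 0.01  ]
 [0.5196 0.0974 0.01  ]] [0.4855 0.2096 0.01  ]
0.1205 -0.2458
0.1205 -0.2455
0.2011 1.3261
0.2011 1.3263
[202.3627451  154.80392157] 102
[314.9223301  154.63106796] 103
[[0.4026 0.1272 0.01  ]
 [0.5199 0.0981 0.01  ]]
orange rows 111 265
135 236 276 [ 0.4665 -0.1604  0.05  ]
190 237 276 [ 0.483  -0.2065  0.05  ]
240 238 275 [ 0.499  -0.2528  0.05  ]
yaw 1.9094038878990907
```

View pics/edges.png

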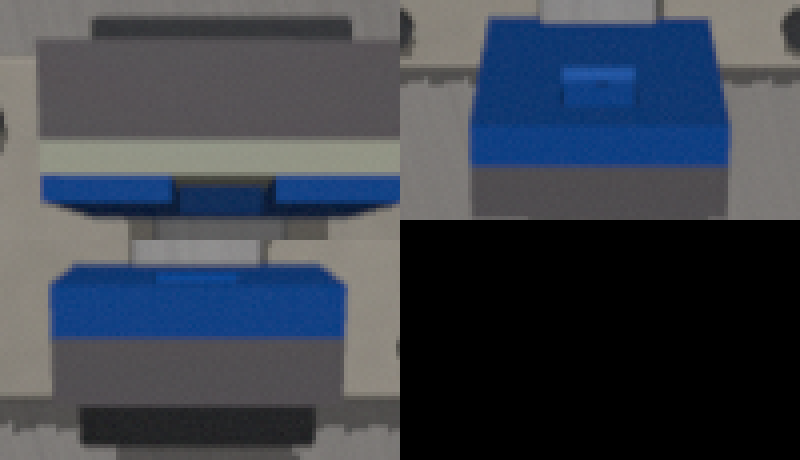

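```bash
python3 - <<'E'
from h import *
import json
L={k:list(map(np.array,v)) for k,v in json.load(open('log.json')).items()}
S=np.array([.4855,.2096,0]);yw=1.3262;u=np.array([np.cos(yw),np.sin(yw),0]);v=np.array([u[1],-u[0],0])
st=lambda p:np.array([(p-S)@v,(p-S)@u,p[2]])
def tri(pa,pb):
    o1,d1=ray('wrist',pa,*L['s0']);o2,d2=ray('wrist',pb,*L['s1'])
    t=np.linalg.lstsq(np.c_[d1,-d2],o2-o1,rcond=None)[0];return st((o1+d1*t[0]+o2+d2*t[1])/2)
print('stereo low edge',tri((260,281),(259.6,139)),tri((227.5,281),(222.5,139)),tri((292.5,281),(296.75,139)))
def ony(n,px,y):
    o,d=ray('wrist',px,*L[n]);t=(y-(o-S)@u)/(d@u);return st(o+d*t)
print('low edge s0',ony('s0',(260,281),-.075),'s1',ony('s1',(259.6,139),-.075),'back s1',ony('s1',(259.6,167.5),-.098))
print('tall edge',ony('s0',(260.9,95.7),.075))
E
```

```text
stereo low edge [ 0.00039796 -0.07446508  0.10560459] [-0.0274607  -0.07443993  0.1057234 ] [ 0.02829598 -0.07448668  0.10550802]
low edge s0 [ 0.00043474 -0.075       0.10471934] s1 [ 0.00040216 -0.075       0.09978192] back s1 [ 0.00045174 -0.098       0.09585776]
tall edge [0.00025871 0.075      0.14852923]
```

Both routes agree: the holes give 120.5 x 201 mm spacing, the cheek width comes out at 55.8 mm against 56, and the low cheek's top is at about 0.105, so H is about 0.089, within range. Now I'll grasp.

```bash
cat >> h.py <<'E'
S=np.array([.4855,.2096,0]);yw=1.3262;u=np.array([np.cos(yw),np.sin(yw),0]);v=np.array([u[1],-u[0],0])
D=.052; qs=down(yw-np.pi/2)
def tcp(x,y,z): return S+v*x+u*y+np.array([0,0,z+D])
def st():
    o=manip.observe();p=o['tool_pos']-S;f=o['contact_force']
    return np.array([p@v,p@u,o['tool_pos'][2]-D]),np.array([f@v,f@u,f[2]]),o
def show(t=''):
    p,f,o=st();print(t,'t%.1f'%o['clock'],'pos',(p*1e3).round(1),'F',f.round(1),'M',o['ft_torque'].round(2),'w%.4f g%.0f'%(o['gripper_width'],o['grasp_force']))
E
python3 - <<'E'
from h import *
import json
L={k:list(map(np.array,x)) for k,x in json.load(open('log.json')).items()}
e=[onz('wrist',p,.068,*L['r0']) for p in((256.5,110.5),(256.5,265.5))]
c=np.mean(e,0);print('ends',e,np.linalg.norm(e[0]-e[1]),c)
a=1.908;ax=np.array([np.cos(a),np.sin(a),0]);m=np.array([.483,-.2065,0]);c=m+ax*((c-m)@ax);print('centre',c)
if abs(np.linalg.norm(e[0]-e[1])-.135)<.005:
    q=down(a-np.pi/2);c[2]=0
    manip.move_to(c+[0,0,.2],q);manip.move_linear(c+[0,0,.102],v=.1)
    manip.move_gripper(.02,70);show('grip')
    manip.move_linear(c+[0,0,.25],v=.15);show('lift')
    manip.move_to(tcp(.0004,-.027,.2),qs);show('over')
    cv2.imwrite('pics/held.png',manip.camera('wrist')[:,:,::-1])
E
```

```text
ends [array([ 0.46023375, -0.14085433,  0.068     ]), array([ 0.50466308, -0.26880828,  0.068     ])] 0.13544806476677088 [ 0.48244841 -0.20483131  0.068     ]
centre [ 0.48241863 -0.20484175  0.        ]
grip t5.8 pos [  96.8 -403.5   50.7] F [-5.  -1.4  6.6] M [-0.22  0.77  0.11] w0.0343 g69
lift t7.0 pos [  96.6 -402.5  196.6] F [-0.7 -0.2 -2.6] M [-0.05  0.02 -0.05] w0.0342 g70
over t8.4 pos [  0.7 -27.6 199.7] F [ 0.3  0.5 -2.7] M [ 0.    0.02 -0.06] w0.0339 g70
```

View pics/held.png

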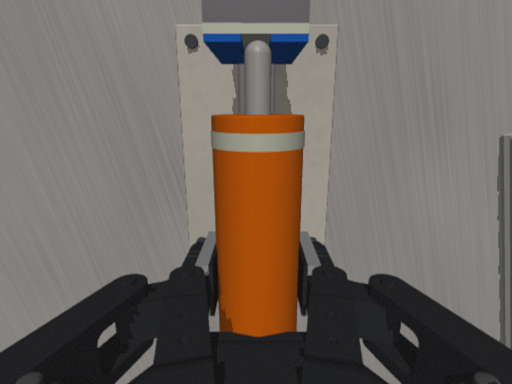

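The roller is held level and square, with the pin tip at px (258,41), in line with the groove at ~(257,40). Next I'll descend and press with force checks.

```bash
python3 - <<'E'
from h import *
I=(np.zeros(3),np.array([1,0,0,0.]))
for px in((258,41),(258,114)):
    o,d=ray('wrist',px,*I)
    for z in((D-.0,) if px[1]==41 else (D-.018,)):print(px,(o+d*(z-o[2])/d[2]).round(4))
manip.move_linear(tcp(.0004,-.027,.15),v=.1);show()
z=.15
while z>.131:
    z-=.004;manip.move_linear(tcp(.0004,-.027,max(z,.130)),v=.05);p,f,o=st()
    if abs(f[2]+2.7)>3:show('CONTACT');raise SystemExit
show('at height')
y=-.027
while y<.003:
    y+=.003;manip.move_linear(tcp(.0004,min(y,.003),.130),v=.04);p,f,o=st();show()
    if f[1]<-16 or abs(f[2]+2.7)>6:print('STOP');break
manip.sleep(.2);show('end')
E
```

```text
(258, 41) [0.0923 0.0001 0.052 ]
(258, 114) [0.0671 0.0001 0.034 ]
 t9.1 pos [  0.8 -27.  150.2] F [ 0.5 -0.3 -1.7] M [-0.06 -0.02  0.03] w0.0343 g70
at height t10.3 pos [ 1.000e-01 -2.710e+01  1.296e+02] F [ 0.4  0.6 -2.2] M [0.02 0.06 0.02] w0.0339 g70
 t10.6 pos [  0.5 -23.7 130.2] F [ 0.4 -0.6 -2.5] M [-0.02  0.02  0.02] w0.0344 g70
 t10.8 pos [  0.4 -20.8 130.1] F [ 0.4 -0.2 -2. ] M [-0.03 -0.03 -0.02] w0.0342 g70
 t11.1 pos [  0.4 -17.8 130. ] F [ 0.  -0.4 -2.3] M [-0.02 -0.01  0.  ] w0.0341 g70
 t11.3 pos [  0.4 -14.8 130. ] F [-0.7 -0.5 -2.5] M [-0.07 -0.   -0.02] w0.0343 g70
 t11.6 pos [  0.3 -12.3 129.8] F [-0.  -1.  -2.2] M [-0.34  0.1  -0.02] w0.0342 g70
 t11.8 pos [  0.3  -9.3 129.8] F [ 0.7 -3.9 -2.6] M [-0.54  0.17 -0.03] w0.0338 g70
 t12.1 pos [  0.3  -6.4 129.8] F [-0.6 -5.5 -2.8] M [-0.74  0.17 -0.03] w0.0343 g70
 t12.3 pos [  0.3  -3.8 129.7] F [ 0.5 -7.1 -2. ] M [-0.92  0.15 -0.02] w0.0342 g70
 t12.6 pos [  0.3  -1.1 129.7] F [ 1.1 -7.4 -1.7] M [-1.08  0.21 -0.1 ] w0.0338 g70
 t12.8 pos [  0.3   1.5 129.6] F [ 0.8 -9.  -1.9] M [-1.28  0.24 -0.05] w0.0344 g70
 t13.1 pos [  0.3   1.4 129.6] F [ 1.1 -8.2 -1.7] M [-1.23  0.23 -0.01] w0.0343 g70
end t13.3 pos [  0.3   1.4 129.6] F [ 0.4 -9.  -1.2] M [-1.24  0.23 -0.01] w0.0342 g70
```

```bash
python3 - <<'E'
from h import *
manip.move_linear(tcp(.0002,.0052,.130),v=.03);manip.sleep(.2);show('press')
p,f,o=st()
if f[1]<-8 and p[1]>.002:
  z=.130
  while z>.0801:
    z-=.004 if z>.106 else .0015
    manip.move_linear(tcp(.0002,.0052,z),v=.04);manip.sleep(.05);p,f,o=st();show()
    if f[2]>1.5 or f[1]<-16:print('STOP');break
E
```

```text
press t13.8 pos [  0.2   3.3 129.6] F [ 1.2 -9.4 -1.6] M [-1.39  0.21 -0.03] w0.0341 g70
 t14.1 pos [  0.3   3.4 125.8] F [ 0.4 -9.6 -1.2] M [-1.43  0.23 -0.1 ] w0.0343 g70
 t14.3 pos [  0.4   3.4 121.8] F [  1.2 -10.3  -1.4] M [-1.4   0.18 -0.07] w0.0346 g70
 t14.7 pos [  0.4   3.4 117.8] F [ 1.3 -9.3 -1.8] M [-1.47  0.21 -0.06] w0.0343 g70
 t14.9 pos [  0.4   3.4 113.8] F [ 0.7 -9.2 -0.9] M [-1.41  0.16 -0.11] w0.0342 g70
 t15.2 pos [1.000e-01 3.200e+00 1.092e+02] F [ 2.1 -9.2 -4.4] M [-1.65  0.09 -0.1 ] w0.0343 g70
 t15.6 pos [ -0.4   3.2 104.7] F [ 1.4 -8.3 -5.8] M [-1.5   0.2  -0.03] w0.0345 g70
 t15.8 pos [ -0.5   3.4 103.3] F [ 0.4 -7.3 -4.4] M [-1.32  0.25 -0.07] w0.0343 g70
 t16.1 pos [ -0.5   3.5 101.8] F [ 0.6 -6.4 -5.1] M [-1.34  0.29 -0.04] w0.0345 g70
 t16.4 pos [ -0.4   3.7 100.6] F [-0.2 -6.6 -4. ] M [-1.17  0.21 -0.07] w0.0343 g70
 t16.8 pos [-0.3  3.9 99.4] F [-0.2 -6.6 -2.1] M [-1.11  0.27  0.02] w0.0345 g70
 t17.1 pos [-0.1  4.  98.3] F [ 0.2 -7.2 -1.3] M [-1.    0.38 -0.03] w0.0341 g70
 t17.4 pos [ 0.1  4.1 96.9] F [-0.6 -8.4 -0.2] M [-1.02  0.28  0.02] w0.0346 g70
 t17.6 pos [ 0.3  4.1 95.5] F [ 0.5 -7.6 -1.7] M [-1.03  0.22 -0.03] w0.0345 g70
 t17.9 pos [ 0.4  4.1 94. ] F [ 0.4 -8.7 -1.5] M [-0.96  0.2  -0.05] w0.0340 g70
 t18.2 pos [ 0.4  4.1 92.6] F [ 0.9 -8.1 -0.8] M [-1.08  0.19 -0.08] w0.0344 g70
 t18.6 pos [ 0.4  4.2 91.1] F [ 0.3 -7.3 -0.4] M [-1.05  0.18 -0.07] w0.0343 g70
 t18.9 pos [ 0.5  4.2 89.7] F [ 0.7 -7.6  0.2] M [-1.01  0.21  0.02] w0.0345 g70
 t19.1 pos [ 0.6  4.5 88.7] F [-0.6 -8.1  2.4] M [-0.82  0.3   0.04] w0.0340 g70
STOP
```

The pin entered the pocket (Fy eased between z of 0.109 and 0.098) and contact at the groove foot came at 0.0885, so H is about 0.0885, which matches vision. Now I'll unload slightly and ease back towards the socket.

```bash
python3 - <<'E'
from h import *
manip.move_linear(tcp(.0002,.0045,.0894),v=.03);manip.sleep(.1);show('relief')
y=.0045
while y>-.0070:
    y-=.0015;manip.move_linear(tcp(.0000,y,.0894),v=.03);manip.sleep(.05);p,f,o=st();show()
    exp=-(2+.5e3*(p[1]+.0095))
    if f[1]-exp>6 or abs(f[2]+2)>7:print('STOP',exp);break
for i,n in enumerate(('wrist','scene')):
    im=manip.camera(n)
    if i: im=cv2.resize(im[150:240,255:375],(512,384),interpolation=cv2.INTER_CUBIC)
    L=im if i==0 else np.hstack([L,im])
cv2.imwrite('pics/seat.png',cv2.resize(L,(800,300))[:,:,::-1])
E
```

```text
relief t19.5 pos [ 0.5  3.6 89.7] F [-0.  -7.1  1.1] M [-0.94  0.17 -0.06] w0.0339 g70
 t19.8 pos [ 0.5  2.3 89.8] F [-0.  -6.4 -0.6] M [-0.91  0.12 -0.1 ] w0.0346 g70
 t20.1 pos [ 0.5  1.  89.8] F [-0.1 -5.8 -0.4] M [-0.83  0.1   0.01] w0.0340 g70
 t20.4 pos [ 0.5 -0.3 89.8] F [ 0.9 -4.9  0.1] M [-0.74  0.15 -0.01] w0.0343 g70
 t20.7 pos [ 0.4 -1.7 89.7] F [-0.3 -5.4 -0.4] M [-0.63  0.05 -0.1 ] w0.0342 g70
 t21.0 pos [ 0.4 -2.9 89.7] F [ 1.  -3.1 -0.9] M [-0.57 -0.08 -0.08] w0.0344 g70
 t21.3 pos [ 0.4 -4.3 89.8] F [ 1.3 -3.6  1.9] M [-0.51 -0.09 -0.1 ] w0.0344 g70
 t21.6 pos [ 0.4 -5.9 89.9] F [ 1.  -4.2  4.2] M [-0.5  -0.08 -0.06] w0.0341 g70
 t21.9 pos [ 0.4 -6.2 89.9] F [0.1 5.4 2.3] M [ 0.72 -0.33 -0.06] w0.0344 g70
STOP -3.6451579791686943
```

View pics/seat.png

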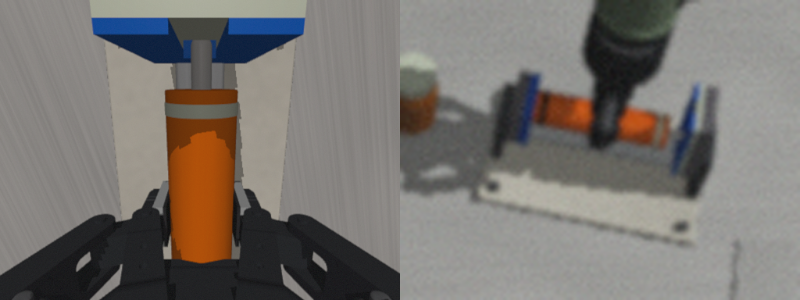

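The picture shows the roller between the cheeks, its -y end against the low cheek and the pin in the tall cheek's foot. Contact came at y of -6.2 mm, which with the ~1 mm grip offset is the tube end on the cheek; a stub on the face would have stopped at +0.5. So it is home. I'll let it settle while held, then release.

```bash
python3 - <<'E'
from h import *
manip.sleep(.4);show('held')
manip.move_gripper(.02,20);manip.sleep(.4);show('soft')
manip.move_gripper(.085);manip.sleep(.3);show('open')
p=manip.observe()['tool_pos'];manip.move_linear(p+[0,0,.11],v=.12)
manip.move_linear(tcp(0,-.03,.218),v=.1);show('up');manip.sleep(.3)
o=manip.observe();im=manip.camera('wrist');a=manip.camera('scene')
import json;json.dump([o['tool_pos'].tolist(),o['eef_rot'].tolist()],open('fin.json','w'))
cv2.imwrite('pics/fin.png',im[:,:,::-1])
s=cv2.resize(a[150:240,255:375],(512,384),interpolation=cv2.INTER_CUBIC)
cv2.imwrite('pics/fin2.png',cv2.resize(np.hstack([im,s]),(800,300))[:,:,::-1])
E
```

```text
held t22.4 pos [ 0.4 -6.2 89.9] F [0.2 5.1 1.9] M [ 0.8  -0.39 -0.09] w0.0340 g70
soft t23.0 pos [ 0.4 -6.2 89.9] F [1.4 5.3 3.1] M [ 0.85 -0.32 -0.07] w0.0342 g70
open t23.9 pos [ 0.  -7.5 89.4] F [-0.2  0.1  0.1] M [ 0.01 -0.04  0.03] w0.0851 g0
up t25.4 pos [  0.4 -30.4 218.6] F [-0.   1.  -0.2] M [0.02 0.01 0.02] w0.0849 g0
```

View pics/fin2.png

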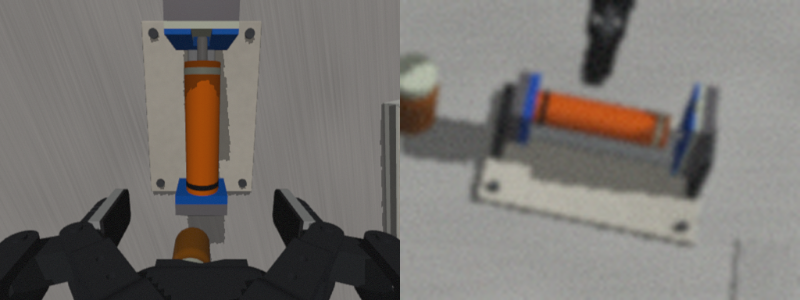

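The roller is released and sits between the cheeks, its -y end touching the low cheek. I'll check its pose with numbers.

```bash
python3 - <<'E'
from h import *
import json
L=list(map(np.array,json.load(open('fin.json'))));im=cv2.imread('pics/fin.png')
hsv=cv2.cvtColor(im,cv2.COLOR_BGR2HSV);m=cv2.inRange(hsv,(5,140,50),(18,255,255));m[255:]=0;m[:,:225]=0;m[:,295:]=0
ys,xs=np.nonzero(m);r0,r1=ys.min(),ys.max();print(r0,r1)
f=lambda p:(lambda d:np.array([d@v,d@u,p[2]]))(p-S)
for r in(r0+20,150,r1-20):
    k=xs[ys==r];c=(k.min()+k.max())/2
    a,b=[f(onz('wrist',(x,r),.0885,*L)) for x in(k.min()-.5,k.max()+.5)];print(r,((a+b)/2).round(4),'width',(b-a)[0].round(4))
print('ends',f(onz('wrist',(260,r0-.5),.1065,*L)),f(onz('wrist',(260,r1+.5),.1065,*L)))
E
```

```text
77 249
97 [0.0001 0.0477 0.0885] width 0.0358
150 [0.0005 0.0065 0.0885] width 0.035
229 [ 0.0002 -0.0623  0.0885] width 0.0349
ends [0.00113201 0.06092181 0.1065    ] [ 0.00147297 -0.07321454  0.1065    ]
```

The tube's measured length is 134 mm. Its centre is at y of about -6 to -7 mm, within calibration of -7.5 and with cheek contact felt, x is about 0, and the yaw error is under 0.01 rad. Equal widths along the tube mean it is level.

```bash
python3 -c "
from h import *
print(manip.hand_in())"
```

```text
the job is handed in; nothing more can be done
None
```

The orange roller is back in the stand: stub in the socket, pin sprung into the pocket, level and released. I handed the job in at about 26 s of the 72 s allowed; no verdict came back.

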